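# Hold the amber glass standard in the open light path of the photometer

### The job

One of the two light paths of the photometer is open (green shutter with a hole), the other is blocked (solid red shutter). Take the amber glass standard out of the stand, gripping it by its two frosted faces only and never touching its clear end windows with the fingers, and hold it upright in the open light path, in the middle of the gap, centred on the lenses with its windows facing lamp and detector. Finish while still holding it there in the air; the glass must not touch the photometer, and the other standards, the small bottle and the vial stay where they are.

Things in the scene. Friction and masses are not known exactly. Their poses are not given: they have to be found in the camera images.
- std_amber_center (a point): Amber (orange-capped) solid glass standard shaped like a cuvette, 34 x 24 x 60 mm (x, y, z): x runs through the two bare polished end windows (34 mm apart), y through the two whitish frosted faces (24 mm apart, 33 mm long), z up. Point: its centre, 30 mm above its underside. Starts upright in a slot of the stand, lowest 12 mm inside it. 50 to 120 g.
- amber_windows: The amber standard's glass core whose two ends are the clear windows; fixed in the standard, origin at the middle of the standard's underside, same axes. Fingers must not touch it.
- std_blue_center (a point): Blue standard, same build and sizes as the amber one, centre point; stands in another slot; leave alone.
- std_pale_center (a point): Pale, colourless standard, same build and sizes, centre point; stands in another slot; leave alone.
- stand: Black block fixed to the bench, 170 x 52 x 20 mm, origin under its centre, x along its length; three slots at x = -60, 0, 60 mm, 12 mm deep (floor 8 mm above the bench), 0.75 mm play on each side. The standards' x axes lie along the stand's x, so their frosted faces look to the stand's long sides.
- photometer: White and grey two-path photometer fixed to the bench, about 185 x 220 x 105 mm, origin on the bench under the middle of the gap, x from detector block (robot side) to lamp block (far side), y to the left.
- path_left (a point): Left light path (seen from the robot): mid-gap point on the beam axis, 75 mm above the bench; x along the beam from detector to lamp, y across, z up. Free along the beam: 38 mm to the detector block, 39 mm to the shutter. Gap open above and at both sides, floor at 12 mm; lamp block top at 105 mm, detector block top at 95 mm. The two paths are 110 mm apart.
- path_right (a point): Right light path (seen from the robot): mid-gap point on the beam axis, 75 mm above the bench; x along the beam from detector to lamp, y across, z up. Free along the beam: 38 mm to the detector block, 39 mm to the shutter. Gap open above and at both sides, floor at 12 mm; lamp block top at 105 mm, detector block top at 95 mm. The two paths are 110 mm apart.
- shutter_open_mid (a point): Open shutter: green plate with a 20 mm square hole and a green tab on top of the lamp block (top at 113 mm); stands in front of one of the two lamp lenses, 42 mm beyond the path point; this point is the middle of its hole, on the beam axis.
- shutter_closed_mid (a point): Closed shutter: the same plate in red with no hole, in front of the other lamp lens; this point is its middle, on that beam axis.
- bottle_small: Small amber reagent bottle with white cap, 42 x 42 x 68 mm, bystander; origin under its centre.
- vial: White specimen vial with green cap, 25 x 25 x 46 mm, bystander; origin under its centre.

How it is judged:
On the way:
1. the amber standard is lifted clear of the stand, held by the fingers (height (world z) of std_amber_center above 0.058 m and contact force between the fingers and std_amber above 1 N), for 0.2 s.
At the end, for the whole second after the job is handed in: Amber standard held at rest by its frosted faces, its centre within 12 mm along the beam, 6 mm across and 8 mm in height of the mid-gap point of the path with the green shutter, windows facing the lenses and upright within 8 degrees, not touching the photometer (((horizontal distance between shutter_open_mid and path_left below 0.07 m and x of std_amber_center in the frame of path_left between -0.012 and 0.012 m and y of std_amber_center in the frame of path_left between -0.006 and 0.006 m and z of std_amber_center in the frame of path_left between -0.008 and 0.008 m and angle between the x axis of std_amber_center and the x axis of path_left, either way round below 0.14 rad) or (horizontal distance between shutter_open_mid and path_right below 0.07 m and x of std_amber_center in the frame of path_right between -0.012 and 0.012 m and y of std_amber_center in the frame of path_right between -0.006 and 0.006 m and z of std_amber_center in the frame of path_right between -0.008 and 0.008 m and angle between the x axis of std_amber_center and the x axis of path_right, either way round below 0.14 rad)) and angle between std_amber_center's own z axis and vertical below 0.14 rad and contact force between the fingers and std_amber above 1 N and linear speed of std_amber below 0.02 m/s and contact force between std_amber and photometer below 0.1 N and contact force between amber_windows and the fingers below 0.3 N); the arm keeps its last pose, push and grip.
It fails at once if the fingers touch a clear window of the amber standard (contact force between the fingers and amber_windows above 0.3 N).
It fails at once if the amber standard knocks against the photometer or a shutter (contact force between std_amber and photometer above 1 N or contact force between std_amber and shutter_open above 1 N or contact force between std_amber and shutter_closed above 1 N).
It fails at once if another standard or a bystander is displaced by more than 15 mm (distance of any of std_blue_center, std_pale_center, bottle_small, vial from where it was at the start of the episode above 0.015 m).
It also fails if it takes over 32 s, if anything falls off the work surface, if the arm or the gripper's body presses on something with over 40 N, if the wrist force passes 120 N, or if a joint passes its speed limit or range.

### The arm

A 7-joint arm with a two-finger parallel gripper is mounted at the origin on the work surface; the furniture and walls round the work are solid. World frame = base frame: x ahead of the robot, y to its left, z up, the work surface at z = 0. Lengths are in m, angles in rad, forces in N, time in s.
With the tool pointing down it reaches from about 0.425 to 0.925 m from the base axis. Payload 6.8 kg.
Tool frame: the origin (TCP) lies at the very end of the fingers, on their centre line; the grasp point (between the pads) lies 19 mm behind it; z points along the fingers, y is the line along which they close (so a half turn about z gives the same grasp; the last joint's range is limited). The gripper opens to 85 mm and grips with 20 to 120 N. Pads are 22 mm wide; open, the fingers measure 114 mm over their backs; the gripper's body (76 mm by 85 mm) begins 54 mm behind the grasp point. The pads swing forward as they close: fully open they stand 13 mm farther back than shut.
Start: joints at [-1.293, 0.477, 0.022, 1.555, -0.011, 1.109, -0.083], TCP at [0.254, 0.625, 0.231] pointing down, gripper open.
Joint ranges: [-2.96, 2.96], [-0.34, 2.1], [-1.41, 1.46], [0.24, 2.44], [-1.37, 4.51], [0.17, 1.92], [-2.96, 2.96]. Speed limits (rad/s): [2.39, 2.39, 3.14, 3.14, 3.14, 3.14, 3.14].

### API

Orientations are given as a unit quaternion [w, x, y, z].
In Python, from station import telemetry, viewer, job, search_frame, cut_out gives the robot as it stands. The module is installed in compiled form; this text tells all that it offers.
- The arm moves only by the shell command python3 -m crank 'ROWS' [FORCE]. ROWS is JSON, a list of rows, each an object with "delta_rot": the turn, a rotation vector about the tool's x, y, z in degrees, a list of three; "xyz": the shift along the tool's x, y, z in m, a list of three; "fingers": the gripper command: -1 is fully open, 1 is shut, values between are in proportion. In form: [{"delta_rot": [ax, ay, az], "xyz": [dx, dy, dz], "fingers": fingers}, ...]. A call has 1 to 10 rows; each row is the pose to reach, as a shift and turn from the pose commanded when the call began, along the tool's axes at that moment; what a row does not reach only later rows make up. A row lasts 1/10 s, in which the tool goes at most 50 mm and 8.59 degrees, less where a joint would pass 70% of its speed; a pose out of reach is approached as far as the arm can. A call with a gripper value outside its range is refused whole. The fingers move at their own pace and stop on an object; FORCE is the grip in N (left out, the last holds). Time passes only in rows, so rows that repeat a pose let the fingers close. It gives the time, the measured TCP pose, the force, the opening and the grip force at its end, in the units of the state.
- telemetry.get_obs(): the state, without advancing time (a new reading comes with each control period).
- viewer.read_camera(name): name is "scene" or "top" or "wrist"; returns a dict with "img" (384x512x3 uint8, red, green, blue), "fx", "fy", "cx", "cy" (pixels), "origin" and "rotation" of the camera in the world. Camera axes: x right, y up, looking along -z (the intrinsics and any distortion apply to the point x, -y, -z); pixel columns grow to the right and rows downward; lengths in m; the calibration is good to about 2 mm. A picture is of the moment at which its call begins. There is no depth.
- job.hand_in(): hands the job in; it is judged then, once.
Trained networks look in the newest picture that a camera, given by its name, has taken for a name from the list of things; names that differ only in an ending like _2 or _b are one class to them, and where a whole thing is asked for, a point or a joint stands for the part that bears it (a point fixed in the world has none). Each returns a list of dicts, best first, with "score" (0 to 1); they miss things now and then, are a little off and sometimes report something else, mostly with a low value. They report only what shows in the picture. A call takes as long as a camera call.
- search_frame(camera, thing): "pixel" ([column, row] in pixels, amid what is visible of it).
- cut_out(camera, thing): "pixels" (384x512 bool, what is visible of it) and "pixel" ([column, row] in pixels, amid what is visible of it).
The state is a dict: "t": time; "q": joint angles; "joint_vel": joint speeds; "joint_torque": joint torques, N m; "eef_pos": TCP position; "tool_rot": TCP orientation; "contact_force": force on the tool from outside, world axes, zero at the start; "torque": the same for the moment, N m; "gripper_width": opening from 0.0 (shut) to 1.0 (fully open); "grasp_force": force on a finger pad.
Only numpy, scipy, OpenCV 4.12 (cv2) and the standard library are available. Lean on these libraries where they do the work, as an engineer would, in place of code of your own. Each camera call takes 0.05 s, during which the arm holds its last target. There are 200 camera calls.

## Working session

There is one attempt and no reset: what is moved stays moved. The work goes in short steps, Python scripts to look and compute and a shell command to move; the robot and the scene stay as the last step left them, time stands still between calls to the robot, and variables do not carry over. Pictures are saved under pics/ and viewed, at most 10 in all, crops included, and the job is handed in when it is done.

```bash
mkdir -p pics
cat > h.py <<'E'
import numpy as np, cv2
from station import telemetry, viewer, job, search_frame, cut_out
def cam(n): 
    c=viewer.read_camera(n); c['origin']=np.array(c['origin']); c['rotation']=np.array(c['rotation']).reshape(3,3) if np.size(c['rotation'])==9 else None
    return c
def save(c,f): cv2.imwrite('pics/'+f,cv2.cvtColor(c['img'],cv2.COLOR_RGB2BGR))
def ray(c,p):
    d=np.array([(p[0]-c['cx'])/c['fx'],-(p[1]-c['cy'])/c['fy'],-1.]); return c['rotation']@d
def onz(c,p,z):
    d=ray(c,p); return c['origin']+d*(z-c['origin'][2])/d[2]
def tri(obs):
    A=0;b=0
    for c,p in obs:
        d=ray(c,p); d/=np.linalg.norm(d); M=np.eye(3)-np.outer(d,d); A=A+M; b=b+M@c['origin']
    return np.linalg.solve(A,b)
def proj(c,X):
    v=c['rotation'].T@(np.array(X)-c['origin']); return [c['cx']+c['fx']*v[0]/-v[2], c['cy']+c['fy']*v[1]/v[2]]
E
python3 - <<'E'
from h import *
o=telemetry.get_obs(); print(o['eef_pos'],o['tool_rot'],o['gripper_width'],o['t'])
C={}
for n in ['scene','top']:
    c=viewer.read_camera(n); print({k:v for k,v in c.items() if k!='img'}); c=cam(n); C[n]=c; save(c,n+'1.png')
    for t in ['std_amber_center','std_blue_center','std_pale_center','stand','photometer','path_left','shutter_open_mid','shutter_closed_mid','bottle_small','vial']:
        print(n,t,[(np.round(r['pixel']),round(r['score'],2)) for r in search_frame(n,t)[:2]])
E
```

```text
[0.2537928  0.62485111 0.230331  ] [-1.05066667e-04  1.91688048e-01  9.81455500e-01 -8.85042756e-04] 1.0006046571761442 0.0
{'fx': 361.9400877170617, 'fy': 361.9400877170617, 'cx': 247.02593573595556, 'cy': 195.37247996489967, 'origin': array([0.2557328 , 0.40350402, 0.73806993]), 'rotation': array([-0.2309451 , -0.07854935,  0.35140487,  0.90388549])}
scene std_amber_center [(array([213., 320.]), 0.9)]
scene std_blue_center [(array([225., 275.]), 0.76)]
scene std_pale_center [(array([218., 297.]), 0.92), (array([281., 190.]), 0.29)]
scene stand [(array([220., 313.]), 0.91), (array([260., 180.]), 0.35)]
scene photometer [(array([281., 193.]), 0.79)]
scene path_left [(array([280., 192.]), 0.96)]
scene shutter_open_mid [(array([279., 154.]), 0.72)]
scene shutter_closed_mid [(array([262., 179.]), 0.68)]
scene bottle_small [(array([208., 231.]), 0.68)]
scene vial []
{'fx': 497.9576283534673, 'fy': 497.9576283534673, 'cx': 257.38829333979993, 'cy': 202.4022621892304, 'origin': array([ 0.34166208, -0.12272522,  1.55736654]), 'rotation': array([-0.70552971, -0.04290668,  0.04490994,  0.70595321])}
top std_amber_center [(array([161., 232.]), 0.7)]
top std_blue_center []
top std_pale_center [(array([178., 222.]), 0.58)]
top stand [(array([183., 227.]), 0.76)]
top photometer [(array([296., 221.]), 0.62)]
top path_left [(array([292., 223.]), 0.65)]
top shutter_open_mid [(array([317., 200.]), 0.5), (array([178., 224.]), 0.34)]
top shutter_closed_mid [(array([274., 201.]), 0.65)]
top bottle_small [(array([224., 186.]), 0.48)]
top vial [(array([294., 222.]), 0.61), (array([359., 223.]), 0.38)]
```

```bash
sed -i "s/c\['rotation'\]=np.array.*/c['rotation']=quat(c['rotation'])/; 2i from scipy.spatial.transform import Rotation as R\nquat=lambda q: R.from_quat(np.roll(q,-1)).as_matrix()" h.py
python3 - <<'E'
from h import *
a=cv2.imread('pics/scene1.png')[110:384,130:400]; b=cv2.imread('pics/top1.png')[160:270,120:390]
cv2.imwrite('pics/s2.png',cv2.resize(a,None,fx=2.15,fy=2.15,interpolation=3)); cv2.imwrite('pics/t2.png',cv2.resize(b,None,fx=2.9,fy=2.9,interpolation=3))
s=cam('scene');t=cam('top')
print('amber',onz(s,(213,320),.038),onz(t,(161,232),.065))
print('pale',onz(s,(218,297),.038),onz(t,(178,222),.065),'blue',onz(s,(225,275),.04))
print('open',onz(s,(279,154),.1),onz(t,(317,200),.11),'closed',onz(s,(262,179),.1),onz(t,(274,201),.11))
print('phot',onz(t,(296,221),.08))
E
```

```text
amber [0.44435527 0.16485095 0.038     ] [0.43882738 0.16185441 0.065     ]
pale [0.46122033 0.11803782 0.038     ] [0.46884954 0.11150844 0.065     ] blue [0.47403448 0.06766733 0.04      ]
open [ 0.51389214 -0.28514637  0.1       ] [ 0.52948311 -0.30168917  0.11      ] closed [ 0.51137577 -0.17907672  0.1       ] [ 0.52657992 -0.17558803  0.11      ]
phot [ 0.47036811 -0.24188253  0.08      ]
```

View pics/s2.png

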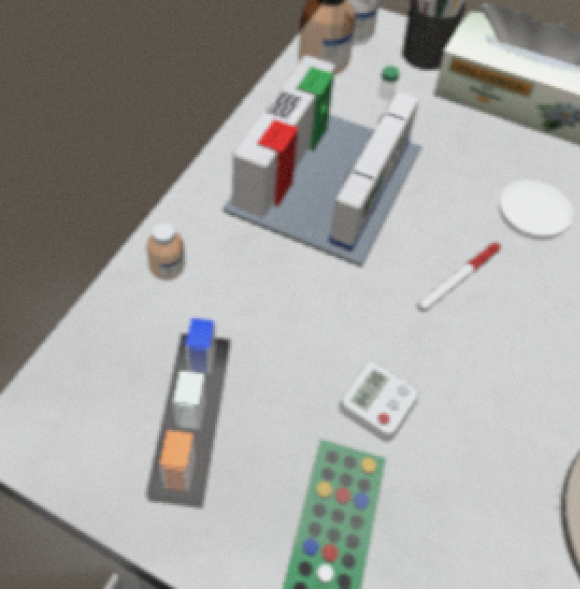

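View pics/t2.png

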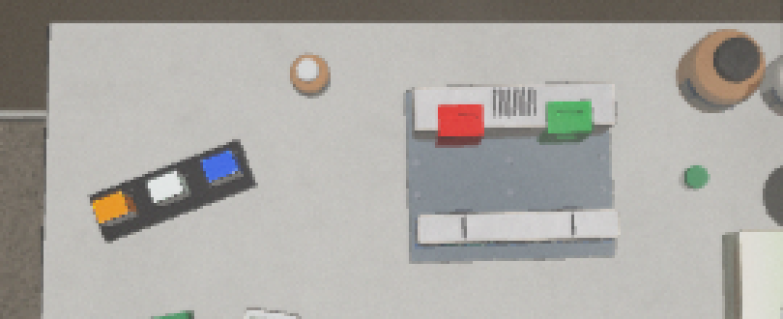

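Run:
```python
from h import *
for n in ['top','scene']:
    c=cam(n); h=cv2.cvtColor(c['img'],cv2.COLOR_RGB2HSV); 
    P={}
    for name,lo,hi,z,near in [('amber',(8,150,170),(22,255,255),.068,(.44,.163)),('blue',(110,120,140),(128,255,255),.068,(.48,.066)),('green',(50,130,90),(75,255,255),.11,(.52,-.29)),('red',(0,180,150),(5,255,255),.11,(.52,-.18))]:
        m=cv2.inRange(h,lo,hi); k,l,st,ce=cv2.connectedComponentsWithStats(m)
        px=proj(c,(*near,z)); i=min([j for j in range(1,k) if st[j,4]>15],key=lambda j:np.hypot(*(ce[j]-px)))
        P[name]=onz(c,ce[i],z); bb=cv2.minAreaRect(np.argwhere(l==i)[:,::-1].astype(np.float32))
        print(n,name,ce[i].round(1),st[i,4],P[name].round(4)); 
        if name in('amber','blue'): print([onz(c,p,z)[:2].round(4) for p in cv2.boxPoints(bb)])
    d=P['blue']-P['amber']; print(np.hypot(*d[:2]),np.degrees(np.arctan2(d[1],d[0])))
    if n=='top':
        px=lambda u,v:(120+u/2.9,160+v/2.9)
        for nm,u,v,z in [('base nl',409,263,.012),('base nr',616,256,.012),('det fl',417,243,.095),('det fr',618,236,.095),('det bl',419,213,.095),('det br',618,209,.095),('lamp bl',415,87,.105),('lamp br',615,84,.105),('lamp fr',613,124,.105),('lamp fl',415,134,.105)]: print(nm,onz(c,px(u,v),z).round(4))
        for p in ['stand','photometer']:
            r=cut_out('top',p)
            if r:
                q=cv2.minAreaRect(np.argwhere(r[0]['pixels'])[:,::-1].astype(np.float32)); print(p,q,[onz(c,x,.02)[:2].round(4) for x in cv2.boxPoints(q)])
```

```text
top amber [157.6 231. ] 82 [0.4417 0.1714 0.068 ]
[array([0.4461, 0.1907]), array([0.4585, 0.1601]), array([0.4378, 0.1514]), array([0.4255, 0.182 ])]
top blue [195.2 216.9] 81 [0.484  0.0596 0.068 ]
[array([0.4887, 0.0792]), array([0.5012, 0.0483]), array([0.4804, 0.0398]), array([0.468 , 0.0706])]
top green [319.3 196.9] 30 [ 0.5388 -0.3086  0.11  ]
top red [276.3 201.9] 70 [ 0.5238 -0.1822  0.11  ]
0.11952261742911317 -69.29830393973704
base nl [ 0.3843 -0.1383  0.012 ]
base nr [ 0.3916 -0.3592  0.012 ]
det fl [ 0.4021 -0.1456  0.095 ]
det fr [ 0.4091 -0.3489  0.095 ]
det bl [ 0.4324 -0.1477  0.095 ]
det br [ 0.4364 -0.3494  0.095 ]
lamp bl [ 0.5599 -0.1438  0.105 ]
lamp br [ 0.5629 -0.3473  0.105 ]
lamp fr [ 0.5219 -0.3445  0.105 ]
lamp fl [ 0.5118 -0.1437  0.105 ]
stand ((179.55612182617188, 225.97828674316406), (17.68871307373047, 56.64599609375), 68.83873748779297) [array([0.4543, 0.2048]), array([0.5178, 0.0425]), array([0.4664, 0.0221]), array([0.4034, 0.1839])]
photometer ((295.7743225097656, 218.95606994628906), (60.41237258911133, 73.43912506103516), 88.02507019042969) [array([ 0.5726, -0.1292]), array([ 0.5805, -0.3585]), array([ 0.3926, -0.3613]), array([ 0.385 , -0.1354])]Traceback (most recent call last):
  File "<stdin>", line 7, in <module>
ValueError: min() iterable argument is empty
```

```bash
R='{"delta_rot":[0,0,47],"xyz":[-0.345,-0.350,0.03],"fingers":-1}'; python3 -m crank '[{"delta_rot":[0,0,5],"xyz":[-0.035,-0.035,0],"fingers":-1},{"delta_rot":[0,0,10],"xyz":[-0.07,-0.07,0],"fingers":-1},{"delta_rot":[0,0,15],"xyz":[-0.105,-0.105,0],"fingers":-1},{"delta_rot":[0,0,20],"xyz":[-0.14,-0.14,0],"fingers":-1},{"delta_rot":[0,0,25],"xyz":[-0.175,-0.175,0],"fingers":-1},{"delta_rot":[0,0,30],"xyz":[-0.21,-0.21,0],"fingers":-1},{"delta_rot":[0,0,35],"xyz":[-0.245,-0.245,0],"fingers":-1},{"delta_rot":[0,0,40],"xyz":[-0.28,-0.28,0],"fingers":-1},{"delta_rot":[0,0,45],"xyz":[-0.315,-0.315,0],"fingers":-1},{"delta_rot":[0,0,47],"xyz":[-0.345,-0.350,0],"fingers":-1}]'
python3 -m crank '[{"delta_rot":[0,0,0],"xyz":[0,0,0],"fingers":-1},{"delta_rot":[0,0,0],"xyz":[0,0,0],"fingers":-1}]'
cat >> h.py <<'E'
def delta(pos,yaw):
    "tool-frame shift and turn taking the tool to pos, pointing down, y axis at yaw deg (or half turn)"
    o=telemetry.get_obs(); T=quat(o['tool_rot']); ya=np.degrees(np.arctan2(T[1,1],T[0,1]))
    a=(yaw-ya+90)%180-90; y=np.radians(ya+a); Y=np.array([np.cos(y),np.sin(y),0]); Z=np.array([0,0,-1.]); G=np.c_[np.cross(Y,Z),Y,Z]
    return (T.T@(np.array(pos)-o['eef_pos'])).round(4), np.degrees(R.from_matrix(T.T@G).as_rotvec()).round(2)
E
python3 - <<'E'
from h import *
c=cam('wrist'); save(c,'w1.png'); print(c['origin'],c['rotation'])
print(telemetry.get_obs()['t'],delta((.4417,.1714,.2),20.7))
h=cv2.cvtColor(c['img'],cv2.COLOR_RGB2HSV)
for n,lo,hi in [('amber',(8,150,170),(22,255,255)),('blue',(110,120,140),(128,255,255))]:
    m=cv2.inRange(h,lo,hi); k,l,st,ce=cv2.connectedComponentsWithStats(m); i=1+np.argmax(st[1:,4])
    q=cv2.minAreaRect(np.argwhere(l==i)[:,::-1].astype(np.float32)); print(n,ce[i],st[i,4],onz(c,ce[i],.068),[onz(c,x,.068)[:2].round(4) for x in cv2.boxPoints(q)])
E
```

```text
t: 2.5
eef_pos: [0.4428, 0.1692, 0.2318]
tool_rot: [0.0, 0.569, 0.823, 0.001]
contact_force: [0.7, -0.3, -0.3]
gripper_width: 0.999
grasp_force: 0.0
t: 2.7
eef_pos: [0.4423, 0.1705, 0.2316]
tool_rot: [-0.0, 0.568, 0.823, 0.0]
contact_force: [-0.6, 1.1, 0.2]
gripper_width: 1.003
grasp_force: 0.0
[0.4176826  0.2383083  0.37393237] [[ 9.35296481e-01 -3.39531948e-01 -9.96922687e-02]
 [ 3.53864823e-01  8.97075491e-01  2.64641738e-01]
 [-4.22833760e-04 -2.82796074e-01  9.59179963e-01]]
2.75 (array([-0.0003, -0.0003,  0.0315]), array([ 0.03, -0.03,  0.21]))
amber [258.68598383 166.6212938 ] 742 [0.44102756 0.17514303 0.068     ] [array([0.4246, 0.1859]), array([0.4459, 0.194 ]), array([0.4575, 0.1642]), array([0.4355, 0.1559])]
blue [258.98091603 271.97709924] 524 [0.48387914 0.06269501 0.068     ] [array([0.4683, 0.0728]), array([0.4889, 0.0806]), array([0.4999, 0.0523]), array([0.4788, 0.0443])]
```

View pics/w1.png

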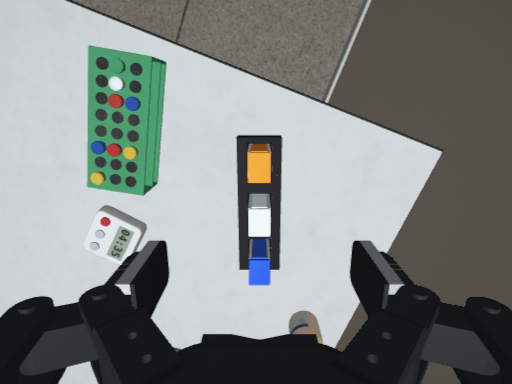

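```bash
python3 -m crank '[{"delta_rot":[0,0,0],"xyz":[0.0016,0,0.03],"fingers":-1},{"delta_rot":[0,0,0],"xyz":[0.0016,0,0.07],"fingers":-1},{"delta_rot":[0,0,0],"xyz":[0.0016,0,0.105],"fingers":-1},{"delta_rot":[0,0,0],"xyz":[0.0016,0,0.13],"fingers":-1},{"delta_rot":[0,0,0],"xyz":[0.0016,0,0.13],"fingers":-1}]'
python3 - <<'E'
from h import *
c=cam('wrist'); save(c,'w2.png')
h=cv2.cvtColor(c['img'],cv2.COLOR_RGB2HSV)
m=cv2.inRange(h,(8,150,170),(22,255,255)); k,l,st,ce=cv2.connectedComponentsWithStats(m); i=1+np.argmax(st[1:,4])
q=cv2.minAreaRect(np.argwhere(l==i)[:,::-1].astype(np.float32)); B=[onz(c,x,.068)[:2] for x in cv2.boxPoints(q)];print(q,ce[i],st[i],onz(c,ce[i],.068),np.round(B,4),np.mean(B,0))
E
```

```text
t: 3.25
eef_pos: [0.4386, 0.1735, 0.0985]
tool_rot: [-0.001, 0.566, 0.825, -0.003]
contact_force: [0.5, -0.7, 0.6]
gripper_width: 1.0
grasp_force: 0.0
((263.5, 222.0), (48.0, 39.0), 90.0) [263.13326338 221.79380902] [ 244  198   40   49 1906] [0.4414656  0.17483313 0.068     ] [[0.4255 0.1848]
 [0.4469 0.1931]
 [0.4587 0.1643]
 [0.4363 0.1556]] [0.44184762 0.17444326]
```

View pics/w2.png

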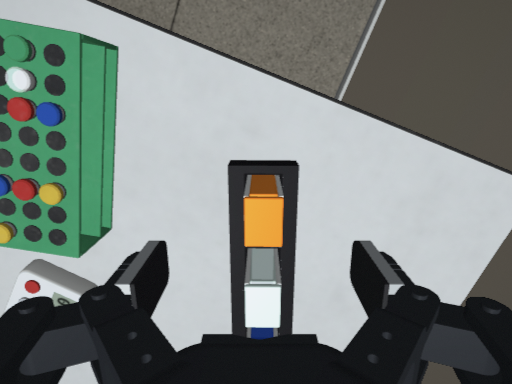

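```bash
python3 -m crank '[{"delta_rot":[0,0,0],"xyz":[0,0,0.0],"fingers":-1}]'; python3 -c "
from h import *
print(delta((.4416,.174,.028),20.8))"
```

```text
t: 3.4
eef_pos: [0.4419, 0.174, 0.1023]
tool_rot: [0.0, 0.566, 0.824, 0.001]
contact_force: [-0.5, -0.1, -0.8]
gripper_width: 1.001
grasp_force: 0.0
(array([ 0.    , -0.0004,  0.0743]), array([ 0.08, -0.03,  0.19]))
```

```bash
python3 -m crank '[{"delta_rot":[0,0,0],"xyz":[0,0,0.02],"fingers":-1},{"delta_rot":[0,0,0],"xyz":[0,0,0.045],"fingers":-1},{"delta_rot":[0,0,0],"xyz":[0,0,0.065],"fingers":-1},{"delta_rot":[0,0,0],"xyz":[0,0,0.074],"fingers":-1},{"delta_rot":[0,0,0],"xyz":[0,0,0.074],"fingers":-1},{"delta_rot":[0,0,0],"xyz":[0,0,0.074],"fingers":-0.2},{"delta_rot":[0,0,0],"xyz":[0,0,0.074],"fingers":0.1}]' 40
python3 -m crank '[{"delta_rot":[0,0,0],"xyz":[0,0,0],"fingers":0.3},{"delta_rot":[0,0,0],"xyz":[0,0,0],"fingers":0.5},{"delta_rot":[0,0,0],"xyz":[0,0,0],"fingers":1},{"delta_rot":[0,0,0],"xyz":[0,0,0],"fingers":1},{"delta_rot":[0,0,0],"xyz":[0,0,0],"fingers":1},{"delta_rot":[0,0,0],"xyz":[0,0,0],"fingers":1}]'
python3 -c "
from h import *
print(delta((.4416,.174,.028),20.8),telemetry.get_obs()['contact_force'])"
```

```text
t: 4.1
eef_pos: [0.4422, 0.1733, 0.0285]
tool_rot: [0.0, 0.567, 0.824, 0.001]
contact_force: [-0.0, 0.2, -0.9]
gripper_width: 0.691
grasp_force: 0.0
t: 4.7
eef_pos: [0.4417, 0.173, 0.0278]
tool_rot: [0.0, 0.567, 0.824, 0.0]
contact_force: [-1.2, -0.6, 7.4]
gripper_width: 0.276
grasp_force: 39.7
(array([ 0.0009,  0.0002, -0.0002]), array([ 0.04, -0.02,  0.09])) [-1.23985579 -0.55984754  7.43694341]
```

```bash
python3 -m crank '[{"delta_rot":[0,0,0],"xyz":[0,0,-0.005],"fingers":1},{"delta_rot":[0,0,0],"xyz":[0,0,-0.015],"fingers":1},{"delta_rot":[0,0,0],"xyz":[0,0,-0.03],"fingers":1},{"delta_rot":[0,0,0],"xyz":[0,0,-0.05],"fingers":1},{"delta_rot":[0,0,0],"xyz":[0,0,-0.075],"fingers":1},{"delta_rot":[0,0,0],"xyz":[0,0,-0.1],"fingers":1},{"delta_rot":[0,0,0],"xyz":[0,0,-0.125],"fingers":1},{"delta_rot":[0,0,0],"xyz":[0,0,-0.145],"fingers":1},{"delta_rot":[0,0,0],"xyz":[0,0,-0.155],"fingers":1},{"delta_rot":[0,0,0],"xyz":[0,0,-0.16],"fingers":1}]'
python3 - <<'E'
from h import *
c=cam('wrist'); save(c,'w3.png'); s=cam('scene')
q=telemetry.get_obs(); print(q['eef_pos'],q['grasp_force'],delta((.478,-.298,.19),91.7),delta((.34,-.15,.19),91.7))
C={'scene':s,'top':cam('top')}
for n in C:
  for t in ['shutter_open_mid','shutter_closed_mid']:
    r=cut_out(n,t)
    for x in r[:2]: 
        b=cv2.minAreaRect(np.argwhere(x['pixels'])[:,::-1].astype(np.float32)); print(n,t,x['score'],b, [onz(C[n],p,.113)[:2].round(4) for p in cv2.boxPoints(b)])
save(C['top'],'t3.png')
E
```

```text
t: 5.7
eef_pos: [0.4415, 0.1729, 0.1883]
tool_rot: [0.0, 0.567, 0.824, 0.001]
contact_force: [-1.2, 0.4, -1.0]
gripper_width: 0.275
grasp_force: 39.3
[0.44125731 0.17280631 0.1874378 ] 39.32203531265259 (array([-0.4529, -0.1336, -0.0027]), array([ 2.00e-02, -0.00e+00, -7.08e+01])) (array([-0.2654, -0.2097, -0.0027]), array([ 2.00e-02, -0.00e+00, -7.08e+01]))
scene shutter_open_mid 0.75 ((275.7743835449219, 160.03050231933594), (15.681278228759766, 37.87801742553711), 6.340191841125488) [array([ 0.4994, -0.175 ]), array([ 0.5532, -0.3099]), array([ 0.5134, -0.3242]), array([ 0.4637, -0.1883])]
scene shutter_closed_mid 0.62 ((259.5, 185.5), (39.0, 17.0), 90.0) [array([ 0.551 , -0.1948]), array([ 0.5137, -0.2159]), array([ 0.4568, -0.0993]), array([ 0.4907, -0.0803])]
top shutter_open_mid 0.58 ((315.0, 201.5), (15.0, 18.0), 90.0) [array([ 0.5468, -0.2694]), array([ 0.5468, -0.3221]), array([ 0.5026, -0.3213]), array([ 0.5026, -0.2688])]
top shutter_closed_mid 0.55 ((278.5, 203.0), (14.0, 15.0), 90.0) [array([ 0.541 , -0.1668]), array([ 0.5409, -0.2107]), array([ 0.4997, -0.2104]), array([ 0.4997, -0.1666])]
```

View pics/w3.png

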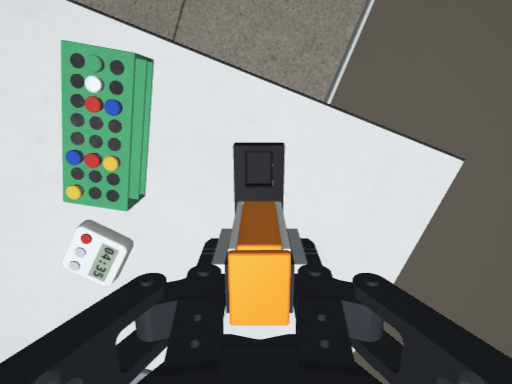

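```bash
python3 -m crank '[{"delta_rot":[0,0,-4],"xyz":[-0.018,-0.009,-0.005],"fingers":1},{"delta_rot":[0,0,-10],"xyz":[-0.05,-0.025,-0.015],"fingers":1},{"delta_rot":[0,0,-18],"xyz":[-0.09,-0.045,-0.03],"fingers":1},{"delta_rot":[0,0,-26],"xyz":[-0.13,-0.065,-0.045],"fingers":1},{"delta_rot":[0,0,-34],"xyz":[-0.17,-0.085,-0.045],"fingers":1},{"delta_rot":[0,0,-42],"xyz":[-0.21,-0.105,-0.045],"fingers":1},{"delta_rot":[0,0,-50],"xyz":[-0.25,-0.125,-0.045],"fingers":1},{"delta_rot":[0,0,-58],"xyz":[-0.29,-0.145,-0.045],"fingers":1},{"delta_rot":[0,0,-64],"xyz":[-0.32,-0.16,-0.045],"fingers":1},{"delta_rot":[0,0,-68],"xyz":[-0.345,-0.173,-0.045],"fingers":1}]'
python3 -m crank '[{"delta_rot":[0,0,-2],"xyz":[-0.02,-0.003,0],"fingers":1},{"delta_rot":[0,0,-2.8],"xyz":[-0.025,-0.005,0],"fingers":1},{"delta_rot":[0,0,-2.8],"xyz":[-0.025,-0.005,0],"fingers":1}]'
python3 - <<'E'
from h import *
c=cam('wrist'); save(c,'w4.png'); np.save('w4.npy',c,allow_pickle=True)
q=telemetry.get_obs(); print(q['eef_pos'],q['grasp_force'],delta((.478,-.298,.23),91.7))
for t in ['shutter_open_mid','shutter_closed_mid','photometer']:
  for x in cut_out('wrist',t)[:2]: print(t,x['score'],x['pixel'],cv2.boundingRect(x['pixels'].astype(np.uint8)))
E
```

```text
t: 7.05
eef_pos: [0.4033, -0.2063, 0.232]
tool_rot: [-0.0, 0.017, 1.0, 0.0]
contact_force: [1.0, -0.7, -0.2]
gripper_width: 0.279
grasp_force: 39.3
t: 7.35
eef_pos: [0.4289, -0.2104, 0.2317]
tool_rot: [-0.001, -0.005, 1.0, -0.0]
contact_force: [0.0, -0.2, -1.4]
gripper_width: 0.272
grasp_force: 39.4
[ 0.42831155 -0.20999362  0.23166871] 39.441277384757996 (array([-0.0488, -0.0885,  0.0015]), array([ 0.02, -0.11, -1.11]))
shutter_open_mid 0.76 [174.5, 253.8] (146, 225, 62, 56)
shutter_closed_mid 0.6 [402.0, 276.9] (377, 260, 48, 42)
photometer 0.75 [223.1, 173.8] (111, 123, 222, 159)
```

View pics/w4.png

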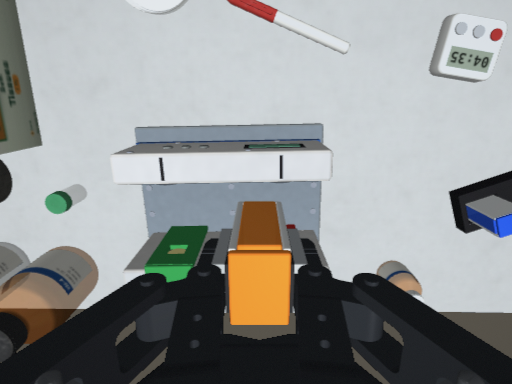

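Run:
```python
from h import *
c=np.load('w4.npy',allow_pickle=True).item(); print(c['origin'].round(3),c['rotation'][:,2].round(3))
f=lambda u,v,z: print((u,v,z),onz(c,(u,v),z).round(4))
g=cv2.cvtColor(c['img'],cv2.COLOR_RGB2GRAY).astype(int)
# dark beam marks on detector block
for u0 in (162,281):
    for v in (162,168,175):
        w=g[v,u0-6:u0+7]; k=np.clip(w.max()-w-30,0,None); u=(k*np.arange(u0-6,u0+7)).sum()/k.sum(); f(round(u,2),v,.095)
print(g[135:200,200],'\n',g[135:200,300])
m=cv2.inRange(cv2.cvtColor(c['img'],cv2.COLOR_RGB2HSV),(50,100,40),(75,255,255)); m[:,:140]=0; m[:210]=0;m[:,212:]=0
k=cv2.findContours(m,0,2)[0]; k=max(k,key=cv2.contourArea); print(cv2.approxPolyDP(k,3,True).reshape(-1,2).tolist())
for u,v in ((136,127),(322,125)): f(u,v,.012)
cr=c['img'][110:290,100:340,::-1]; cv2.imwrite('pics/w4c.png',cv2.resize(cr,None,fx=3.2,fy=3.2,interpolation=2))
```

```text
[ 0.358 -0.211  0.374] [-0.281 -0.002  0.96 ]
(np.float64(160.58), 162, 0.095) [ 0.4156 -0.3004  0.095 ]
(np.float64(161.25), 168, 0.095) [ 0.4212 -0.3002  0.095 ]
(np.float64(161.97), 175, 0.095) [ 0.4278 -0.3     0.095 ]
(np.float64(280.71), 162, 0.095) [ 0.4144 -0.1903  0.095 ]
(np.float64(280.71), 168, 0.095) [ 0.4201 -0.1902  0.095 ]
(np.float64(280.71), 175, 0.095) [ 0.4267 -0.19    0.095 ]
[141 141 141 142 143 135  49  87 106 103  78  99 120 110 111 110 112 160
 211 218 221 225 225 225 225 226 225 225 225 225 225 226 226 226 226 226
 227 226 227 226 226 226 225 225 224 223 215 209 123 144 143 143 143 143
 144 145 144 145 144 144 143 144 144 143 144] 
 [143 143 143 135  67  85 103 100  76  17  34  49  61 106 111 147 200 212
 217 220 221 221 221 221 222 222 223 224 223 223 223 222 222 223 222 222
 222 222 221 221 221 222 222 221 210 193 118 141 143 143 143 142 142 142
 143 143 143 143 143 143 143 144 144 143 143]
[[206, 226], [172, 226], [146, 263], [145, 272], [160, 273], [167, 282], [185, 278]]
(136, 127, 0.012) [ 0.3919 -0.3521  0.012 ]
(322, 125, 0.012) [ 0.3875 -0.1381  0.012 ]
```

View pics/w4c.png

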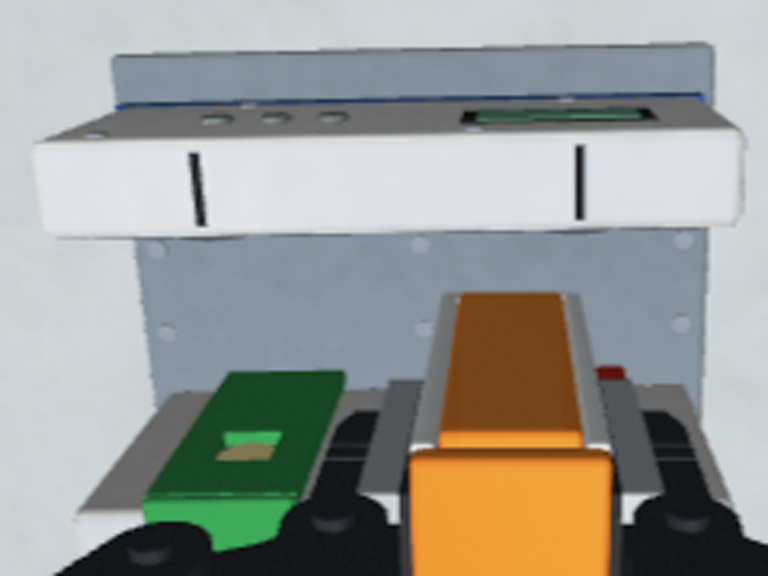

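```bash
python3 -m crank '[{"delta_rot":[0,0,-0.5],"xyz":[-0.01,-0.02,0],"fingers":1},{"delta_rot":[0,0,-0.8],"xyz":[-0.025,-0.045,0],"fingers":1},{"delta_rot":[0,0,-1.1],"xyz":[-0.037,-0.07,0],"fingers":1},{"delta_rot":[0,0,-1.1],"xyz":[-0.043,-0.085,0],"fingers":1},{"delta_rot":[0,0,-1.1],"xyz":[-0.0445,-0.089,0],"fingers":1},{"delta_rot":[0,0,-1.1],"xyz":[-0.0445,-0.089,0],"fingers":1},{"delta_rot":[0,0,-1.1],"xyz":[-0.0445,-0.089,0],"fingers":1}]'
python3 - <<'E'
from h import *
c=cam('wrist'); save(c,'w5.png')
o=telemetry.get_obs(); p=o['eef_pos']; print(p,delta((.4736,-.2987,.065),91.7))
f=lambda u,v,z: print((u,v,z),onz(c,(u,v),z).round(4))
f(260,251,p[2]+.04);f(229,251,p[2]+.04);f(291,251,p[2]+.04);f(260,322,p[2]+.04)
g=cv2.cvtColor(c['img'],cv2.COLOR_RGB2GRAY)
print('marks px', proj(c,(.4212,-.3002,.095)),proj(c,(.4202,-.1902,.095)),'path',proj(c,(.4736,-.2987,.012)))
cv2.imwrite('pics/w5c.png',cv2.resize(c['img'][:,:,::-1],None,fx=1.5,fy=1.5))
E
```

```text
t: 8.25
eef_pos: [0.4736, -0.2981, 0.2321]
tool_rot: [-0.0, -0.015, 1.0, 0.001]
contact_force: [0.0, -0.7, -1.2]
gripper_width: 0.27
grasp_force: 39.6
[ 0.47375363 -0.29800579  0.23215893] (array([ 1.000e-04, -9.000e-04,  1.672e-01]), array([ 0.07, -0.01,  0.04]))
(260, 251, np.float64(0.2721589314786397)) [ 0.4566 -0.2978  0.2722]
(229, 251, np.float64(0.2721589314786397)) [ 0.4569 -0.3091  0.2722]
(291, 251, np.float64(0.2721589314786397)) [ 0.4562 -0.2865  0.2722]
(260, 322, np.float64(0.2721589314786397)) [ 0.4876 -0.2969  0.2722]
marks px [np.float64(257.7096417209961), np.float64(119.178397548336)] [np.float64(382.0601638816141), np.float64(121.77720798856934)] path [np.float64(257.9369143665811), np.float64(159.6050412787792)]
```

View pics/w5c.png

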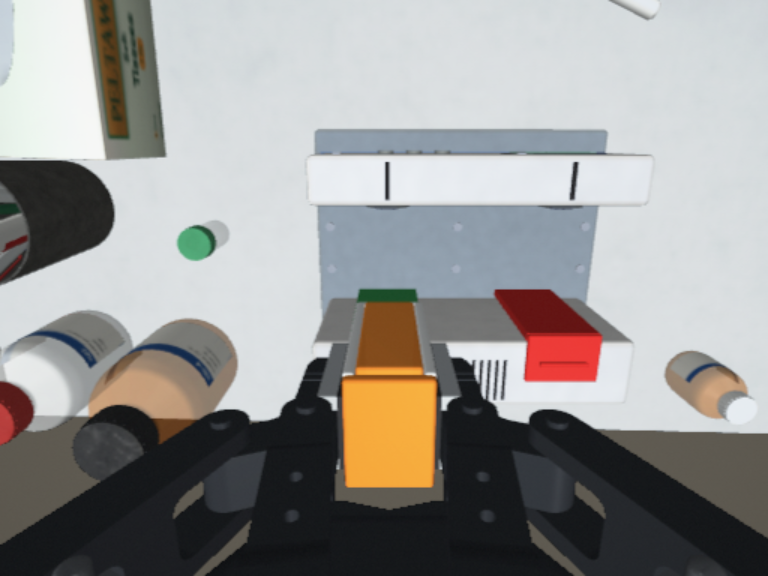

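```bash
python3 -m crank '[{"delta_rot":[0,0,0],"xyz":[0,-0.0008,0.01],"fingers":1},{"delta_rot":[0,0,0],"xyz":[0,-0.0008,0.03],"fingers":1},{"delta_rot":[0,0,0],"xyz":[0,-0.0008,0.055],"fingers":1},{"delta_rot":[0,0,0],"xyz":[0,-0.0008,0.08],"fingers":1},{"delta_rot":[0,0,0],"xyz":[0,-0.0008,0.1],"fingers":1},{"delta_rot":[0,0,0],"xyz":[0,-0.0008,0.12],"fingers":1},{"delta_rot":[0,0,0],"xyz":[0,-0.0008,0.138],"fingers":1},{"delta_rot":[0,0,0],"xyz":[0,-0.0008,0.153],"fingers":1},{"delta_rot":[0,0,0],"xyz":[0,-0.0008,0.163],"fingers":1},{"delta_rot":[0,0,0],"xyz":[0,-0.0008,0.167],"fingers":1}]'
python3 -m crank '[{"delta_rot":[0,0,0],"xyz":[0,0,0],"fingers":1},{"delta_rot":[0,0,0],"xyz":[0,0,0],"fingers":1},{"delta_rot":[0,0,0],"xyz":[0,0,0],"fingers":1},{"delta_rot":[0,0,0],"xyz":[0,0,0],"fingers":1},{"delta_rot":[0,0,0],"xyz":[0,0,0],"fingers":1}]'
python3 - <<'E'
from h import *
c=cam('wrist'); s=cam('scene'); t=cam('top')
print(delta((.4736,-.2987,.065),91.7)); f=lambda u,v,z: print((u,v,z),onz(c,(u,v),z).round(4))
f(260,251,.105)
a=cv2.resize(c['img'],(533,400)); b=cv2.resize(s['img'][120:240,200:280],(266,400),interpolation=3)
cv2.imwrite('pics/f.png',np.hstack([a,b])[:,:,::-1])
E
```

```text
t: 9.3
eef_pos: [0.4736, -0.2996, 0.0642]
tool_rot: [-0.001, -0.015, 1.0, 0.0]
contact_force: [-0.4, 0.9, -0.9]
gripper_width: 0.277
grasp_force: 39.6
t: 9.8
eef_pos: [0.4743, -0.3001, 0.0656]
tool_rot: [0.0, -0.015, 1.0, -0.0]
contact_force: [0.6, 0.1, -1.5]
gripper_width: 0.275
grasp_force: 39.6
(array([0.0005, 0.0014, 0.0004]), array([ 0.01,  0.01, -0.02]))
(260, 251, 0.105) [ 0.4575 -0.2998  0.105 ]
```

View pics/f.png

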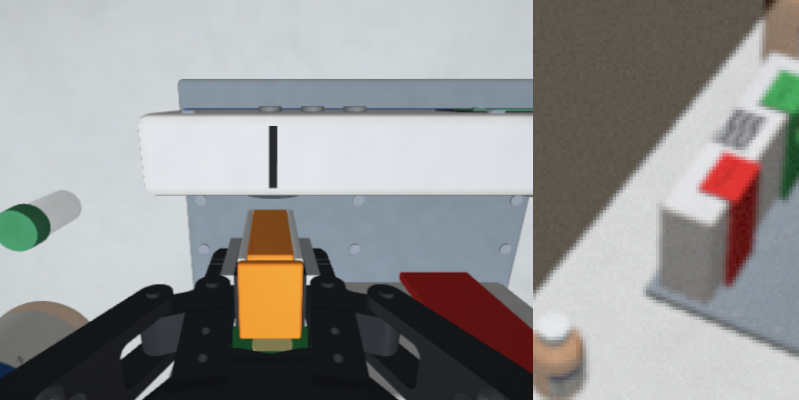

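```bash
python3 -m crank '[{"delta_rot":[0,0,0],"xyz":[0.0005,0.0013,0],"fingers":1},{"delta_rot":[0,0,0],"xyz":[0.0005,0.0013,0],"fingers":1},{"delta_rot":[0,0,0],"xyz":[0.0005,0.0013,0],"fingers":1},{"delta_rot":[0,0,0],"xyz":[0.0005,0.0013,0],"fingers":1},{"delta_rot":[0,0,0],"xyz":[0.0005,0.0013,0],"fingers":1},{"delta_rot":[0,0,0],"xyz":[0.0005,0.0013,0],"fingers":1}]'
python3 -c "
from h import *
c=cam('wrist');print(onz(c,(261.8,151),.095),delta((.4736,-.2987,.065),91.7)); print(job.hand_in())"
```

```text
t: 10.55
eef_pos: [0.4735, -0.2988, 0.0652]
tool_rot: [-0.0, -0.015, 1.0, 0.0]
contact_force: [0.5, -0.2, -0.8]
gripper_width: 0.276
grasp_force: 39.6
[ 0.42133273 -0.29885804  0.095     ] (array([-0.0001,  0.0001,  0.0002]), array([ 0.01, -0.01, -0.03]))
the job is handed in; nothing more can be done
None
```

The amber standard is held by its frosted faces in the open right-hand (green-shutter) light path, within about 2 mm of the path point by my measurements, and the job was handed in at about 10.6 s; no verdict was returned.

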